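# Index the rotary table with one turn of its hand wheel

### The arm

A 6-joint arm with a two-finger parallel gripper is mounted at the origin on a cart in front of the work surface, level with it; the furniture and walls round the work are solid. World frame = base frame: x ahead of the robot, y to its left, z up, the work surface at z = 0. Lengths are in m, angles in rad, forces in N, time in s.
With the tool pointing down it reaches from about 0.325 to 0.775 m from the base axis. Payload 5.5 kg.
Tool frame: the origin (TCP) lies midway between the tips of the shut fingers; the grasp point (between the pads) lies 19 mm behind it; y points along the fingers, z is the direction in which the jaws open and shut, and the axes are right-handed (so a half turn about y gives the same grasp; the last joint's range is limited). The gripper opens to 85 mm and grips with 20 to 120 N. Pads are 22 mm wide; open, the fingers measure 114 mm over their backs; the gripper's body (76 mm by 85 mm) begins 54 mm behind the grasp point. The pads swing forward as they close: fully open they stand 13 mm farther back than shut.
Start: joints at [1.282, 0.091, 1.231, -0, 1.82, -0.057], TCP at [0.138, 0.584, 0.231] pointing down, gripper open.
Joint ranges: [-2.87, 2.87], [-0.86, 2.18], [0.17, 2.46], [-1.51, 4.65], [0.06, 2.69], [-2.65, 2.65]. Speed limits (rad/s): [2.57, 2.57, 3.01, 3.14, 3.14, 3.14].

### API

Orientations are given as a 3x3 rotation matrix whose columns are the frame's x, y, z axes.
In Python, from plant import r, capture, camera_params gives the robot as it stands. The module is installed in compiled form; this text tells all that it offers.
- The arm moves only by the tool apply_moves, never from a script. Its argument "motion" is a list of rows, each an object with "delta_pos": the shift along the tool's x, y, z in mm, a list of three; "angular": the turn, a rotation vector about the tool's x, y, z in degrees, a list of three; "fingers": the closure, from -1 (fully open) to 1 (shut), so that 0 is half open. A call has 1 to 12 rows; each row shifts and turns the pose as measured when the row begins, along the tool's axes as they then stand; what a row does not reach is not made up. A row lasts 1/10 s, in which the tool goes at most 50 mm and 8.59 degrees, less where a joint would pass 70% of its speed; a pose out of reach is approached as far as the arm can. A call with a gripper value outside its range is refused whole. The fingers move at their own pace and stop on an object; the grip force is fixed at half the most. Time passes only in rows, so rows that do not move let the fingers close. It gives the time, the measured TCP pose, the force and the opening at its end, in the units of the state.
- r.observe(): the state, without advancing time (a new reading comes with each control period).
- capture(name): name is "scene" or "top" or "wrist"; returns the picture (400x640x3 uint8, blue, green, red); there is no depth.
- camera_params(name): a dict with "mtx" (3x3 intrinsics, pixels), "origin" and "attitude" of the camera in the world. Camera axes: x right, y up, looking along -z (the intrinsics and any distortion apply to the point x, -y, -z); pixel columns grow to the right and rows downward; lengths in m; the calibration is good to about 2 mm. A picture is of the moment at which its call begins: read the wrist's pose just before it. camera_params takes no time and is no camera call; for the wrist camera it gives the pose at the moment of the call.
- r.finish_job(): hands the job in, once; it reports no verdict.
The state is a dict: "time_s": time; "q": joint angles; "qvel": joint speeds; "joint_efforts": joint torques, N m; "eef_pos": TCP position; "orientation": TCP orientation; "contact_force": force on the tool from outside, world axes, zero at the start; "wrist_torque": the same for the moment, N m; "grip_width": opening from 0.0 (shut) to 1.0 (fully open).
Only numpy, scipy, OpenCV 4.12 (cv2) and the standard library are available. Lean on these libraries where they do the work, as an engineer would, in place of code of your own. Each camera call takes 0.05 s, during which the arm holds its last target.

### The job

Index the rotary table on to its next station: push the hand wheel round by its upright red handle through exactly one full turn, clockwise as seen from above, so that the handle ends where it stands now, then move clear. Push gently with closed fingers or the outside of a finger; do not grip the handle, and do not touch the bushing on the table or disturb the brass weight, plug gauge and setting block lying near.

Things in the scene. Friction and masses are not known exactly. Their poses are not given: they have to be found in the camera images.
- wheel (a joint): angle of the hand wheel in rad, growing clockwise as seen from above; one turn is 6.283. It starts anywhere between -2.4 and 2.4 and has no stop within two turns. Drag about 0.2 N m (3 to 4 N at the handle); the wheel stays where it is left and hardly coasts. It is geared 6:1 to the round table, which turns 60 degrees the same way for one turn of the wheel
- handle_mid (a point): middle of the hand wheel's handle, half-way up: an upright red plastic grip, 22 mm across and 57 mm tall, that revolves freely on its pin in the wheel rim, 65 mm from the wheel's axis. It spans z = 0.095 to 0.152 m above the bench; this point is at z = 0.123
- wheel_center (a point): point on the upright axis of the hand wheel, z = 0.091, at the level of the rim's top (rim 143 mm over all, steel, three spokes; hub and its screw reach z = 0.099). The wheel stands on a green base 140 x 310 x 32 mm, bolted to the bench, whose y axis runs from the wheel to the table
- plate_center (a point): centre of the top face (z = 0.046) of the round steel rotary table, 120 mm across, 180 mm from the wheel's axis, with a 38 mm spigot 9 mm high in the bushing's bore
- bushing_mid (a point): centre, half-way up, of the grey bushing, 70 mm across and 74 mm tall, that stands loose over the spigot on the rotary table; its top is at z = 0.120
- weight: loose brass weight with a knob, 28 mm across, 45 mm tall, origin at the centre of its underside; leave it
- plug_gauge: loose plug gauge with black grip, 112 x 27 x 24 mm, lying along its x axis, origin at the centre of its underside; leave it
- block: loose steel setting block standing upright, 12 x 36 x 78 mm, origin at the centre of its underside; leave it
Things that resemble listed ones, but are neither listed nor needed, are in the scene too. Leave any purple look-alike of the part that bears bushing_mid alone.

How it is judged:
On the way:
1. the wheel is half-way round, pushed by its handle (distance of handle_mid from where it was at the start of the episode above 0.118 m and value of joint wheel above 0.2 rad and contact force between the fingers and handle above 0.3 N), for 0.05 s.
At the end, for the whole second after the job is handed in: The wheel has made one turn clockwise (not none, not two) and stands still with its handle within 15 mm of where it stood at the start; the bushing still stands upright on the rotary table, within 10 mm of its centre (distance of handle_mid from where it was at the start of the episode below 0.015 m and value of joint wheel between 3.6 and 8.97 rad and velocity of joint wheel between -0.05 and 0.05 rad/s and horizontal distance between bushing_mid and plate_center below 0.01 m and height (world z) of bushing_mid below 0.09 m and angle between bushing_mid's own z axis and vertical below 0.05 rad); the robot touches nothing.
It fails at once if the handle is gripped or pushed with more than 25 N (contact force between the fingers and handle above 25 N).
It fails at once if the robot touches the bushing (contact force between any of the fingers, the arm and bushing above 0.5 N).
It fails at once if the bushing is lifted or tipped (height (world z) of bushing_mid above 0.095 m or angle between bushing_mid's own z axis and vertical above 0.2 rad).
It fails at once if the weight, plug gauge or setting block is moved more than 15 mm (distance of any of weight, plug_gauge, block from where it was at the start of the episode above 0.015 m).
It also fails if it takes over 56 s, if anything falls off the work surface, if the arm or the gripper's body presses on something with over 40 N, if the wrist force passes 120 N, or if a joint passes its speed limit or range.

## Working session

There is one attempt and no reset: what is moved stays moved. The work goes in short steps, Python scripts to look and compute and a tool call to move; the robot and the scene stay as the last step left them, time stands still between calls to the robot, and variables do not carry over. Pictures are saved under pics/ and viewed, and the job is handed in when it is done.

Besides the shell and the picture viewer there is one more tool, called after ">>>" as name(argument=value, ...) on one line, values as JSON. apply_moves: Moves the arm, as the interface text tells. Its arguments: {"type":"object","properties":{"motion":{"type":"array"}},"required":["motion"]}

```bash
mkdir -p pics
python3 - <<'E'
from plant import r,capture,camera_params
import cv2
s=r.observe(); print(s)
for n in("scene","top"):
    im=capture(n); cv2.imwrite(f"pics/{n}0.png",im); p=camera_params(n); print(n,p)
E
```

```text
{'time_s': 0.0, 'q': array([ 1.28228060e+00,  9.18750443e-02,  1.23191297e+00,  2.91257776e-06,
        1.81977816e+00, -5.67241549e-02]), 'qvel': array([-0.00027181, -0.00060858, -0.00100994,  0.00092969, -0.00028302,
        0.00121424]), 'joint_efforts': array([-1.98598675e-03, -4.58725047e+01, -4.18024242e+01, -3.02925828e-04,
        1.16160396e-02,  1.74244150e-05]), 'eef_pos': array([0.13776739, 0.58367929, 0.23012588]), 'orientation': array([[ 9.73256526e-01, -5.64230426e-04,  2.29720301e-01],
       [-2.29720966e-01, -1.89114395e-03,  9.73254695e-01],
       [-1.14705753e-04, -9.99998053e-01, -1.97018375e-03]]), 'contact_force': array([-0.13620904,  0.48106428, -0.15040835]), 'wrist_torque': array([-0.00158191,  0.02250937,  0.02641367]), 'grip_width': 1.001645602259113}
scene {'mtx': array([[407.65328547,   0.        , 321.65078795],
       [  0.        , 407.65328547, 201.71972668],
       [  0.        ,   0.        ,   1.        ]]), 'origin': array([ 0.13031181, -0.58770012,  0.46197259]), 'attitude': array([[ 0.84049404,  0.22856489, -0.49125131],
       [-0.54180791,  0.36079962, -0.75912306],
       [ 0.00373441,  0.90420226,  0.4270882 ]])}
top {'mtx': array([[419.51699637,   0.        , 318.88349997],
       [  0.        , 419.51699637, 194.94273577],
       [  0.        ,   0.        ,   1.        ]]), 'origin': array([0.38815284, 0.05930206, 1.0017875 ]), 'attitude': array([[-0.00885119,  0.98072088, -0.19521326],
       [-0.99967061, -0.0039753 ,  0.02535494],
       [ 0.02409009,  0.19537338,  0.98043302]])}
```

View pics/scene0.png

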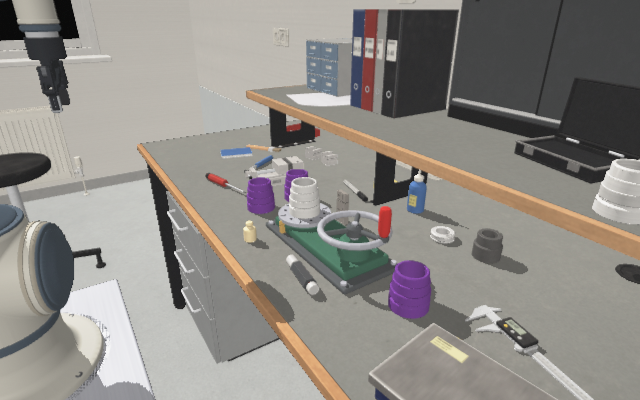

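View pics/top0.png

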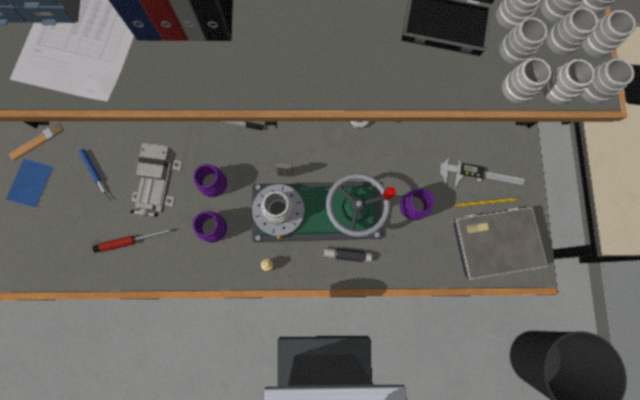

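The scene view shows the green base with the white-grey bushing at (303,195), the wheel hub at (353,228) and the red handle at (385,222). In the top view the bushing is at (277,207), the wheel hub at (358,204) and the handle at (390,193). There are purple look-alikes at (210,180), (210,227) and (417,204). A shelf edge runs along row 115. I'll enlarge the view and measure.

```bash
cat > h.py <<'E'
import numpy as np,cv2
from plant import r,capture,camera_params
def ray(p,u,v):
    d=np.array([(u-p['mtx'][0,2])/p['mtx'][0,0],-(v-p['mtx'][1,2])/p['mtx'][1,1],-1.]); return p['attitude']@d
def onz(p,u,v,z):
    d=ray(p,u,v); o=p['origin']; return o+d*(z-o[2])/d[2]
def proj(p,X):
    c=p['attitude'].T@(np.array(X,float)-p['origin']); return p['mtx'][0,0]*c[0]/-c[2]+p['mtx'][0,2], p['mtx'][1,1]*-c[1]/-c[2]+p['mtx'][1,2]
E
python3 - <<'E'
from h import *
im=cv2.imread('pics/top0.png'); p=camera_params('top'); ps=camera_params('scene')
cv2.imwrite('pics/topc.png',cv2.resize(im[130:280,230:450],None,fx=3.6,fy=3.6,interpolation=cv2.INTER_CUBIC))
s=cv2.imread('pics/scene0.png')
cv2.imwrite('pics/scenec.png',cv2.resize(s[160:320,230:450],None,fx=3.6,fy=3.6,interpolation=cv2.INTER_CUBIC))
for n,i,pp in(('top',im,p),('scene',s,ps)):
    b,g,rr=[i[...,k].astype(int) for k in range(3)]
    m=((rr>130)&(g<60)&(b<60)).astype(np.uint8)
    k,l,st,c=cv2.connectedComponentsWithStats(m)
    for j in range(1,k):
        if st[j,4]>15: print(n,st[j],c[j],onz(pp,*c[j],.14 if n=='top' else .123))
E
```

```text
top [384 187  11  10  78] [388.98717949 191.30769231] [ 0.56695491 -0.11084254  0.14      ]
top [100 238  31  11 108] [114.74074074 243.10185185] [0.46199711 0.45134682 0.14      ]
scene [287 124  13   7  53] [293.28301887 127.20754717] [0.74409144 0.52822785 0.123     ]
scene [315 129   5   8  24] [317.08333333 132.54166667] [0.77511914 0.43585032 0.123     ]
scene [379 210  12  28 276] [384.5942029 223.0326087] [ 0.56608023 -0.11792968  0.123     ]
```

View pics/topc.png

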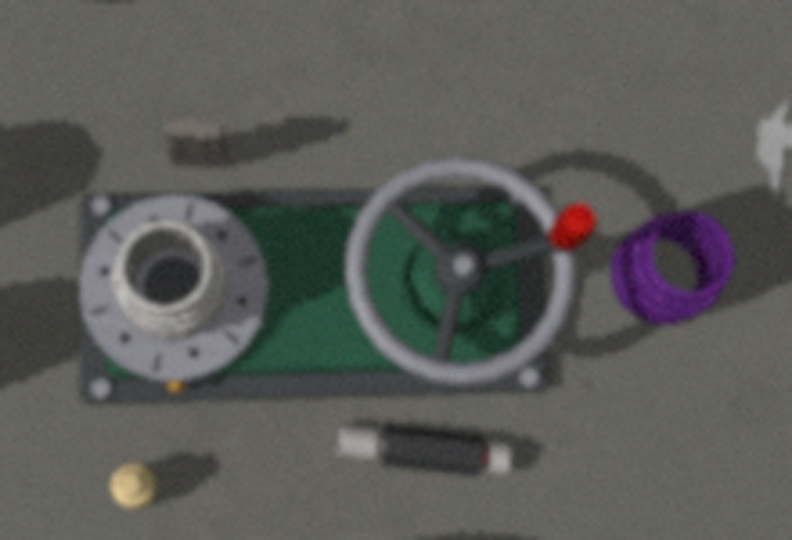

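View pics/scenec.png

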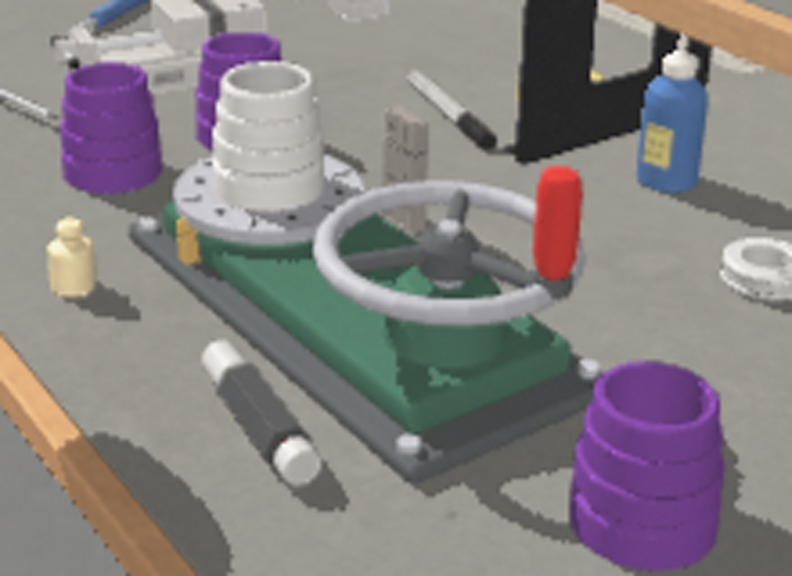

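Bushing choice: the grey one at top (277,207) stands on the round table. The three purple ones are look-alikes standing on the bench. Next I'll triangulate the wheel, handle and shelf edge.

Run:
```python
from h import *
from scipy.optimize import least_squares
p=camera_params('top'); ps=camera_params('scene')
c=lambda x,y:(x/3.6+230-.36,y/3.6+130-.36)
sc=lambda x,y:(x/3.6+230-.36,y/3.6+160-.36)
# handle axis: top pts
print('screw',onz(p,*c(463,264),.099))
print('rim ctr',onz(p,*c(459.5,271),.085))
print('bush top ctr',onz(p,*c(161,266),.12))
print('plate ctr',onz(p,*c(174,288),.046))
print('screw scene',onz(ps,*sc(452,226),.099))
print('handle top scene',onz(ps,*sc(559,172),.150),'bottom',onz(ps,*sc(555,272),.097))
print('handle top top',onz(p,*c(578,218),.152),'bot',onz(p,*c(568,240),.1))
for nm,u,v,z in(('block',190,130,.078),('weight',131,485,.04),('gauge',425,448,.02),('purple',690,265,.074)): print(nm,onz(p,*c(u,v),z))
for z in(.15,.2,.25,.3,.35): print('shelf',z,onz(p,320,118,z)[0],onz(p,320,110,z)[0], [tuple(np.round(proj(ps,(onz(p,u,118,z))),0)) for u in(100,320,480)])
```

```text
screw [ 0.54961106 -0.05018979  0.099     ]
rim ctr [ 0.54773367 -0.04960084  0.085     ]
bush top ctr [0.54546527 0.13150456 0.12      ]
plate ctr [0.54434109 0.12910038 0.046     ]
screw scene [ 0.55173422 -0.05308241  0.099     ]
handle top scene [ 0.56969719 -0.11173394  0.15      ] bottom [ 0.56806724 -0.11623672  0.097     ]
handle top top [ 0.56681726 -0.11109562  0.152     ] bot [ 0.56403638 -0.11480413  0.1       ]
block [0.64006703 0.1177106  0.078     ]
weight [0.42038657 0.15516913 0.04      ]
gauge [ 0.44312664 -0.03187064  0.02      ]
purple [ 0.55279699 -0.19610076  0.074     ]
shelf 0.15 0.7263854614969816 0.7446571555414598 [(np.float64(292.0), np.float64(121.0)), (np.float64(396.0), np.float64(166.0)), (np.float64(548.0), np.float64(232.0))]
shelf 0.2 0.7065311774341427 0.7237303214522091 [(np.float64(290.0), np.float64(107.0)), (np.float64(390.0), np.float64(146.0)), (np.float64(534.0), np.float64(201.0))]
shelf 0.25 0.686676893371304 0.7028034873629584 [(np.float64(288.0), np.float64(92.0)), (np.float64(384.0), np.float64(124.0)), (np.float64(520.0), np.float64(168.0))]
shelf 0.3 0.6668226093084653 0.6818766532737077 [(np.float64(286.0), np.float64(75.0)), (np.float64(378.0), np.float64(100.0)), (np.float64(506.0), np.float64(134.0))]
shelf 0.35 0.6469683252456265 0.6609498191844569 [(np.float64(283.0), np.float64(57.0)), (np.float64(371.0), np.float64(74.0)), (np.float64(490.0), np.float64(98.0))]
```

The shelf edge is at x≈0.705, z≈0.2. The wheel axis is at about (0.5495,-0.051) and the handle at (0.567,-0.113). The push starts from the far side, towards the robot.

>>> apply_moves(motion=[{"delta_pos":[36,0,-33],"angular":[0,0,0],"fingers":1},{"delta_pos":[36,0,-33],"angular":[0,0,0],"fingers":1},{"delta_pos":[36,0,-33],"angular":[0,0,0],"fingers":1},{"delta_pos":[36,0,-33],"angular":[0,0,0],"fingers":1},{"delta_pos":[36,0,-33],"angular":[0,0,0],"fingers":1},{"delta_pos":[36,0,-33],"angular":[0,0,0],"fingers":1},{"delta_pos":[36,0,-33],"angular":[0,0,0],"fingers":1},{"delta_pos":[36,0,-33],"angular":[0,0,0],"fingers":1},{"delta_pos":[36,0,-33],"angular":[0,0,0],"fingers":1},{"delta_pos":[36,0,-33],"angular":[0,0,0],"fingers":1}])

```text
time_s: 1.1
eef_pos: [0.4153, 0.1722, 0.2234]
orientation: [[0.976, -0.006, 0.218], [-0.218, -0.011, 0.976], [-0.004, -1.0, -0.012]]
contact_force: [1.4, 0.2, 0.8]
grip_width: 0.003
```

```bash
cat >> h.py <<'E'
def to(pos,yawdeg):
    s=r.observe(); R=s['orientation']; d=R.T@(np.array(pos)-s['eef_pos'])*1000
    yaw=np.degrees(np.arctan2(R[1,0],R[0,0])); 
    print('tcp',np.round(s['eef_pos'],4),'yaw',round(yaw,1),'q',np.round(s['q'],2),'F',np.round(s['contact_force'],1),'g',round(s['grip_width'],2),'t',s['time_s'])
    print('delta tool',np.round(d,1),'turn y',round((yaw-yawdeg+180)%360-180,1),'tooly',np.round(R[:,1],3))
E
python3 - <<'E'
from h import *
to((.603,-.103,.23),15.6)
s=r.observe();w=camera_params('wrist'); print(s['orientation'].T@(w['origin']-s['eef_pos']))
E
```

```text
tcp [0.4153 0.1722 0.2234] yaw -12.6 q [ 0.32 -0.31  1.61 -0.01  1.84 -1.03] F [1.4 0.2 0.8] g 0.0 t 1.1
delta tool [ 243.1   -4.8 -227.8] turn y -28.2 tooly [-0.006 -0.011 -1.   ]
[-0.07108547 -0.14066638  0.00035638]
```

>>> apply_moves(motion=[{"delta_pos":[35,-1,-33],"angular":[0,0,0],"fingers":1},{"delta_pos":[35,-1,-33],"angular":[0,0,0],"fingers":1},{"delta_pos":[35,-1,-33],"angular":[0,0,0],"fingers":1},{"delta_pos":[35,-1,-33],"angular":[0,0,0],"fingers":1},{"delta_pos":[35,-1,-33],"angular":[0,0,0],"fingers":1},{"delta_pos":[35,-1,-33],"angular":[0,0,0],"fingers":1},{"delta_pos":[33,0,-30],"angular":[0,0,0],"fingers":1},{"delta_pos":[0,0,0],"angular":[0,-7,0],"fingers":1},{"delta_pos":[0,0,0],"angular":[0,-7,0],"fingers":1},{"delta_pos":[0,0,0],"angular":[0,-7,0],"fingers":1},{"delta_pos":[0,0,0],"angular":[0,-7,0],"fingers":1},{"delta_pos":[0,0,0],"angular":[0,0,0],"fingers":1}])

```text
time_s: 2.3
eef_pos: [0.608, -0.1249, 0.219]
orientation: [[0.962, -0.022, -0.272], [0.272, -0.008, 0.962], [-0.023, -1.0, -0.002]]
contact_force: [0.4, -0.2, 0.5]
grip_width: -0.002
```

Run:
```python
from h import *
to((.603,-.103,.112),15.6)
print(r.observe()['orientation'].round(3))
cv2.imwrite('pics/w1.png',capture('wrist'));cv2.imwrite('pics/s1.png',cv2.resize(capture('scene')[100:320,230:550],None,fx=2.4,fy=2.4))
w=camera_params('wrist');print(w)
```

```text
tcp [ 0.608  -0.1249  0.219 ] yaw 15.8 q [-0.25  0.16  1.17 -0.01  1.82 -2.1 ] F [ 0.4 -0.2  0.5] g -0.0 t 2.3
delta tool [  3.7 106.9  22.6] turn y 0.2 tooly [-0.022 -0.008 -1.   ]
[[ 0.962 -0.022 -0.272]
 [ 0.272 -0.008  0.962]
 [-0.023 -1.    -0.002]]
{'mtx': array([[298.27456859,   0.        , 319.97267048],
       [  0.        , 298.27456859, 200.26156375],
       [  0.        ,   0.        ,   1.        ]]), 'origin': array([ 0.54269966, -0.14214019,  0.36153724]), 'attitude': array([[-0.2684512 , -0.93090984, -0.2476708 ],
       [ 0.96329125, -0.25995466, -0.06703387],
       [-0.00198069, -0.25657444,  0.96652244]])}
```

View pics/w1.png

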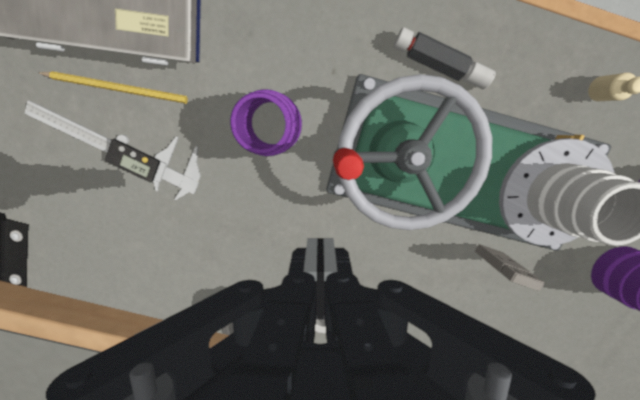

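View pics/s1.png

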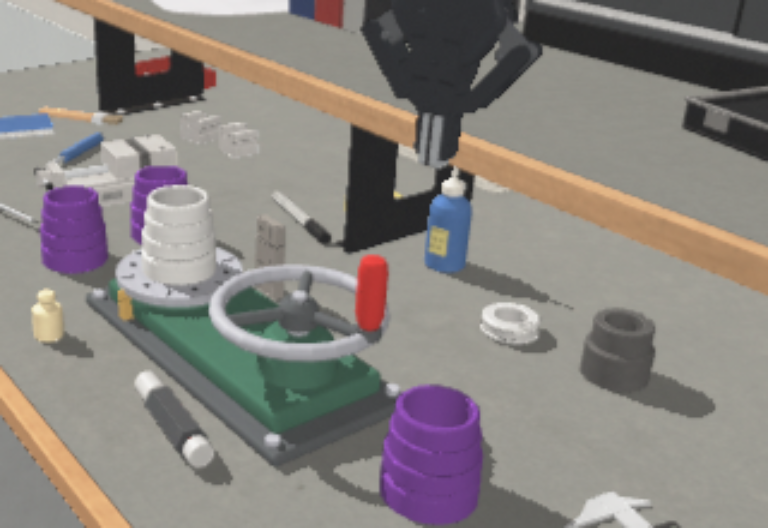

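The wrist view shows the shut fingers at (320,245), the handle top at (348,163), the hub screw at (417,158) and nothing in the descent path. The scene view agrees: the gripper is behind the handle, above the gap in front of the blue bottle.

Run:
```python
from h import *
w=camera_params('wrist')
print(onz(w,348,163,.15),onz(w,417,158,.099),'bottle?',onz(camera_params('top'),360,123,.1))
to((.604,-.104,.114),15.6)
```

```text
[ 0.56518286 -0.11564936  0.15      ] [ 0.55014193 -0.05226035  0.099     ] bottle? [ 0.73426274 -0.05909482  0.1       ]
tcp [ 0.608  -0.1247  0.2193] yaw 15.6 q [-0.25  0.16  1.17 -0.01  1.82 -2.1 ] F [-0.5  0.7 -0.8] g -0.0 t 2.4
delta tool [  4.2 105.2  21.2] turn y -0.0 tooly [-0.022 -0.008 -1.   ]
```

>>> apply_moves(motion=[{"delta_pos":[4,0,21],"angular":[-1.2,0,0],"fingers":1},{"delta_pos":[0,30,0],"angular":[0,0,0],"fingers":1},{"delta_pos":[0,30,0],"angular":[0,0,0],"fingers":1},{"delta_pos":[0,25,0],"angular":[0,0,0],"fingers":1},{"delta_pos":[0,15,0],"angular":[0,0,0],"fingers":1},{"delta_pos":[0,0,0],"angular":[0,0,0],"fingers":1}])

```text
time_s: 3.0
eef_pos: [0.6052, -0.1049, 0.1178]
orientation: [[0.967, -0.012, -0.253], [0.253, -0.03, 0.967], [-0.019, -0.999, -0.026]]
contact_force: [-0.3, 0.2, 0.3]
grip_width: 0.002
```

Run:
```python
from h import *
to((.588,-.108,.114),15)
cv2.imwrite('pics/s2.png',cv2.resize(capture('scene')[100:320,230:550],None,fx=2.4,fy=2.4))
```

```text
tcp [ 0.6052 -0.1049  0.1178] yaw 14.7 q [-0.21  0.14  1.38 -0.03  1.63 -2.04] F [-0.3  0.2  0.3] g 0.0 t 3.0
delta tool [-17.3   4.1   1.4] turn y -0.3 tooly [-0.012 -0.03  -0.999]
```

View pics/s2.png

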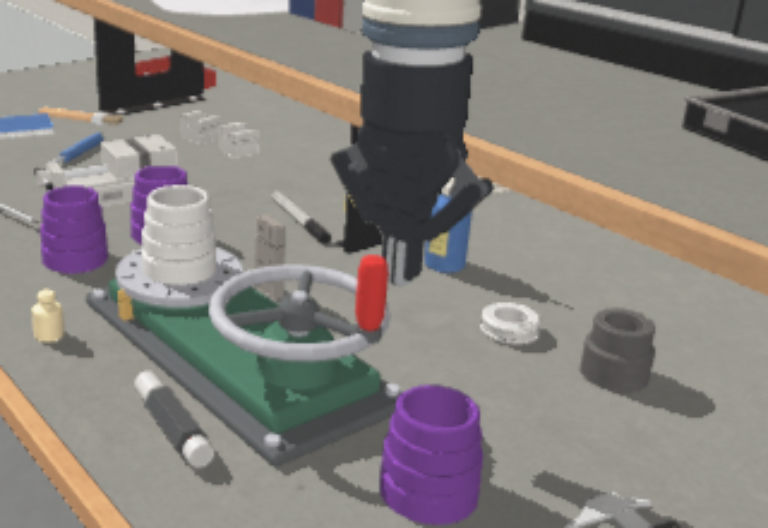

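>>> apply_moves(motion=[{"delta_pos":[-3,3,0],"angular":[1.5,0,-1.1],"fingers":1},{"delta_pos":[-4,0,1],"angular":[0,0,0],"fingers":1},{"delta_pos":[-3,0,0],"angular":[0,0,0],"fingers":1},{"delta_pos":[-3,0,0],"angular":[0,0,0],"fingers":1}])

```text
time_s: 3.45
eef_pos: [0.5947, -0.1078, 0.1223]
orientation: [[0.968, 0.01, -0.251], [0.251, -0.002, 0.968], [0.009, -1.0, -0.004]]
contact_force: [0.3, -0.8, -0.9]
grip_width: -0.003
```

```bash
cat >> h.py <<'E'
C=np.array([.550,-.0515])
def st(off=22,face=-1):
    # tcp polar state about wheel; implied handle angle if in contact
    s=r.observe(); R=s['orientation']; v=s['eef_pos'][:2]-C; rad=np.hypot(*v)*1000
    ph=np.degrees(np.arctan2(v[1],v[0])); hphi=ph-np.degrees(np.arctan2(off,65))
    yaw=np.degrees(np.arctan2(R[1,0],R[0,0])); want=hphi+90 if face<0 else hphi-90
    dn=R.T@np.array([0,0,-1.]); F=s['contact_force']; t=np.array([np.sin(np.radians(hphi)),-np.cos(np.radians(hphi))])
    print('t',s['time_s'],'tcp',np.round(s['eef_pos'],4),'rad',round(rad,1),'(want %.1f)'%np.hypot(65,off),'hphi',round(hphi%360-360,1),'yawerr(turn y)',round((yaw-want+180)%360-180,1),'tilt fix x %.1f z %.1f'%(np.degrees(dn[2]),-np.degrees(dn[0])),'F',np.round(F,1),'Ft',round(F[:2]@t,1),'q6',round(s['q'][5],2))
E
python3 - <<'E'
from h import *
st()
E
```

```text
t 3.45 tcp [ 0.5947 -0.1078  0.1223] rad 71.9 (want 68.6) hphi -70.3 yawerr(turn y) -5.2 tilt fix x 0.2 z 0.5 F [ 0.3 -0.8 -0.9] Ft 0.0 q6 -2.06
```

>>> apply_moves(motion=[{"delta_pos":[-2,6,0],"angular":[0,0,0],"fingers":1},{"delta_pos":[-3,3,0],"angular":[0,0,0],"fingers":1},{"delta_pos":[-3,0,0],"angular":[0,0,0],"fingers":1}])

```text
time_s: 3.75
eef_pos: [0.5879, -0.1098, 0.1148]
orientation: [[0.968, 0.014, -0.252], [0.252, -0.003, 0.968], [0.013, -1.0, -0.006]]
contact_force: [3.1, -0.2, -1.1]
grip_width: 0.001
```

Run:
```python
from h import *
st()
```

```text
t 3.75 tcp [ 0.5879 -0.1098  0.1148] rad 69.5 (want 68.6) hphi -75.7 yawerr(turn y) 0.3 tilt fix x 0.4 z 0.7 F [ 3.1 -0.2 -1.1] Ft -3.0 q6 -2.07
```

Contact at 3 N, exactly where the model puts it. Starting the circular push.

>>> apply_moves(motion=[{"delta_pos":[-6,0,-1.5],"angular":[0,5,0],"fingers":1},{"delta_pos":[-6,0,-1.5],"angular":[0,5,0],"fingers":1},{"delta_pos":[-6,0,-1.5],"angular":[0,5,0],"fingers":1},{"delta_pos":[-6,0,-1.5],"angular":[0,5,0],"fingers":1},{"delta_pos":[-6,0,-1.5],"angular":[0,5,0],"fingers":1},{"delta_pos":[-6,0,-1.5],"angular":[0,5,0],"fingers":1}])

```text
time_s: 4.35
eef_pos: [0.5552, -0.1198, 0.1149]
orientation: [[0.959, 0.025, 0.283], [-0.283, -0.004, 0.959], [0.025, -1.0, 0.003]]
contact_force: [3.3, -0.7, -0.0]
grip_width: -0.0
```

Run:
```python
from h import *
st()
cv2.imwrite('pics/w3.png',capture('wrist'))
```

```text
t 4.35 tcp [ 0.5552 -0.1198  0.1149] rad 68.4 (want 68.6) hphi -104.4 yawerr(turn y) -2.1 tilt fix x -0.2 z 1.5 F [ 3.3 -0.7 -0. ] Ft -3.3 q6 -1.56
```

View pics/w3.png

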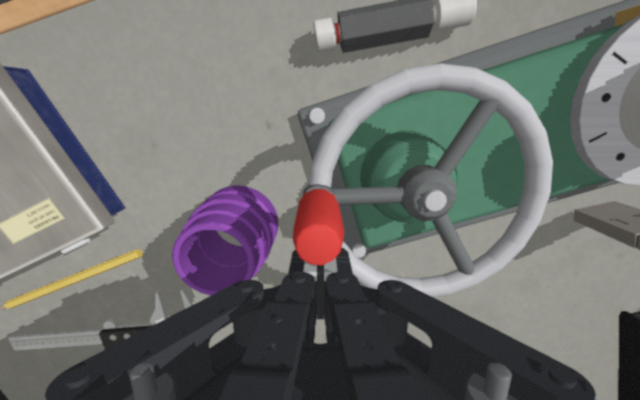

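The wrist view shows the handle (320,230) centred on the shut fingers, with the wheel turning. I'll continue.

>>> apply_moves(motion=[{"delta_pos":[-6,0,-1.5],"angular":[0,5,0.8],"fingers":1},{"delta_pos":[-6,0,-1.5],"angular":[0,5,0.8],"fingers":1},{"delta_pos":[-6,0,-1.5],"angular":[0,5,0.3],"fingers":1},{"delta_pos":[-6,0,-1.5],"angular":[0,5,0.3],"fingers":1},{"delta_pos":[-6,0,-1.5],"angular":[0,5,0],"fingers":1},{"delta_pos":[-6,0,-1.5],"angular":[0,5,0],"fingers":1},{"delta_pos":[-6,0,-1.5],"angular":[0,5,0],"fingers":1},{"delta_pos":[-6,0,-1.5],"angular":[0,5,0],"fingers":1}])

```text
time_s: 5.2
eef_pos: [0.5104, -0.107, 0.1146]
orientation: [[0.536, -0.004, 0.844], [-0.844, 0.003, 0.536], [-0.005, -1.0, -0.002]]
contact_force: [2.8, -2.9, -1.1]
grip_width: -0.001
```

Run:
```python
from h import *
st()
```

```text
t 5.2 tcp [ 0.5104 -0.107   0.1146] rad 68.2 (want 68.6) hphi -144.2 yawerr(turn y) -3.4 tilt fix x 0.1 z -0.3 F [ 2.8 -2.9 -1.1] Ft -4.0 q6 -0.84
```

>>> apply_moves(motion=[{"delta_pos":[-6,0,-1.5],"angular":[0,4.7,0],"fingers":1},{"delta_pos":[-6,0,-1.5],"angular":[0,4.7,0],"fingers":1},{"delta_pos":[-6,0,-1.5],"angular":[0,4.7,0],"fingers":1},{"delta_pos":[-6,0,-1.5],"angular":[0,4.7,0],"fingers":1},{"delta_pos":[-6,0,-1.5],"angular":[0,5,0],"fingers":1},{"delta_pos":[-6,0,-1.5],"angular":[0,5,0],"fingers":1},{"delta_pos":[-6,0,-1.5],"angular":[0,5,0],"fingers":1},{"delta_pos":[-6,0,-1.5],"angular":[0,5,0],"fingers":1}])

```text
time_s: 6.0
eef_pos: [0.4845, -0.0709, 0.1148]
orientation: [[-0.132, -0.005, 0.991], [-0.991, -0.012, -0.132], [0.013, -1.0, -0.003]]
contact_force: [-1.2, -2.7, 1.5]
grip_width: -0.002
```

Run:
```python
from h import *
st()
```

```text
t 6.0 tcp [ 0.4845 -0.0709  0.1148] rad 68.3 (want 68.6) hphi -182.2 yawerr(turn y) -5.3 tilt fix x 0.2 z 0.7 F [-1.2 -2.7  1.5] Ft -2.8 q6 -0.07
```

>>> apply_moves(motion=[{"delta_pos":[-6,0,-1.5],"angular":[0,4.2,0.5],"fingers":1},{"delta_pos":[-6,0,-1.5],"angular":[0,4.2,0.2],"fingers":1},{"delta_pos":[-6,0,-1.5],"angular":[0,4.2,0],"fingers":1},{"delta_pos":[-6,0,-1.5],"angular":[0,4.2,0],"fingers":1},{"delta_pos":[-6,0,-1.5],"angular":[0,4.7,0],"fingers":1},{"delta_pos":[-6,0,-1.5],"angular":[0,4.7,0],"fingers":1},{"delta_pos":[-6,0,-1.5],"angular":[0,4.7,0],"fingers":1},{"delta_pos":[-6,0,-1.5],"angular":[0,4.7,0],"fingers":1}])

```text
time_s: 6.8
eef_pos: [0.4875, -0.0276, 0.1148]
orientation: [[-0.696, -0.013, 0.717], [-0.717, -0.014, -0.697], [0.019, -1.0, 0.0]]
contact_force: [-3.2, -1.9, 2.1]
grip_width: -0.004
```

Run:
```python
from h import *
st()
cv2.imwrite('pics/w4.png',capture('wrist'))
```

```text
t 6.8 tcp [ 0.4875 -0.0276  0.1148] rad 66.9 (want 68.6) hphi -219.7 yawerr(turn y) -4.5 tilt fix x -0.0 z 1.1 F [-3.2 -1.9  2.1] Ft -3.5 q6 0.65
```

View pics/w4.png

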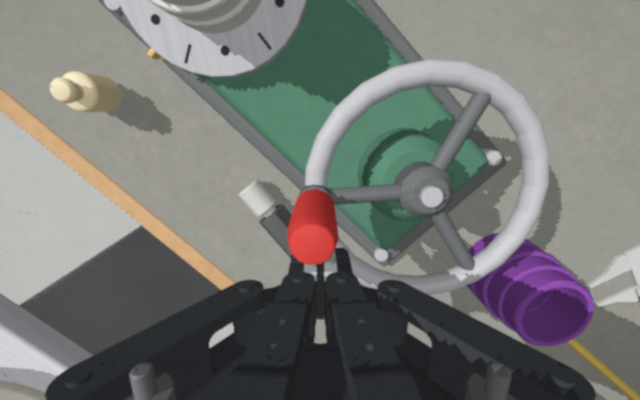

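>>> apply_moves(motion=[{"delta_pos":[-6,0,-1.8],"angular":[0,4.2,0.6],"fingers":1},{"delta_pos":[-6,0,-1.8],"angular":[0,4.2,0.5],"fingers":1},{"delta_pos":[-6,0,-1.8],"angular":[0,4.2,0],"fingers":1},{"delta_pos":[-6,0,-1.8],"angular":[0,4.2,0],"fingers":1},{"delta_pos":[-6,0,-1.8],"angular":[0,4.7,0],"fingers":1},{"delta_pos":[-6,0,-1.8],"angular":[0,4.7,0],"fingers":1},{"delta_pos":[-6,0,-1.8],"angular":[0,4.7,0],"fingers":1},{"delta_pos":[-6,0,-1.8],"angular":[0,4.7,0],"fingers":1}])

```text
time_s: 7.65
eef_pos: [0.5166, 0.0072, 0.1147]
orientation: [[-0.985, -0.011, 0.174], [-0.174, -0.006, -0.985], [0.011, -1.0, 0.004]]
contact_force: [-3.6, -0.6, 3.0]
grip_width: -0.001
```

Run:
```python
from h import *
st()
```

```text
t 7.65 tcp [0.5166 0.0072 0.1147] rad 67.5 (want 68.6) hphi -259.1 yawerr(turn y) -0.9 tilt fix x -0.2 z 0.7 F [-3.6 -0.6  3. ] Ft -3.7 q6 1.35
```

>>> apply_moves(motion=[{"delta_pos":[-6,0,-1.8],"angular":[0,4.6,0.4],"fingers":1},{"delta_pos":[-6,0,-1.8],"angular":[0,4.6,0.2],"fingers":1},{"delta_pos":[-6,0,-1.8],"angular":[0,4.6,0],"fingers":1},{"delta_pos":[-6,0,-1.8],"angular":[0,4.6,0],"fingers":1},{"delta_pos":[-6,0,-1.8],"angular":[0,4.6,0],"fingers":1},{"delta_pos":[-6,0,-1.8],"angular":[0,4.6,0],"fingers":1},{"delta_pos":[-6,0,-1.8],"angular":[0,4.6,0],"fingers":1},{"delta_pos":[-6,0,-1.8],"angular":[0,4.6,0],"fingers":1}])

```text
time_s: 8.45
eef_pos: [0.5605, 0.0171, 0.1146]
orientation: [[-0.893, -0.015, -0.45], [0.45, -0.003, -0.893], [0.012, -1.0, 0.01]]
contact_force: [-3.8, 1.3, 2.8]
grip_width: 0.001
```

Run:
```python
from h import *
st()
```

```text
t 8.45 tcp [0.5605 0.0171 0.1146] rad 69.5 (want 68.6) hphi -297.4 yawerr(turn y) 0.7 tilt fix x -0.6 z 0.7 F [-3.8  1.3  2.8] Ft -3.9 q6 2.01
```

>>> apply_moves(motion=[{"delta_pos":[-6,0,-1.4],"angular":[0,4.6,0.3],"fingers":1},{"delta_pos":[-6,0,-1.4],"angular":[0,4.6,0.2],"fingers":1},{"delta_pos":[-6,0,-1.4],"angular":[0,4.6,0],"fingers":1},{"delta_pos":[-6,0,-1.4],"angular":[0,4.6,0],"fingers":1},{"delta_pos":[-5,0,-1],"angular":[0,4,0],"fingers":1}])

```text
time_s: 8.95
eef_pos: [0.5858, 0.0088, 0.1145]
orientation: [[-0.657, -0.015, -0.754], [0.754, -0.002, -0.657], [0.008, -1.0, 0.012]]
contact_force: [-1.1, 1.5, 2.4]
grip_width: -0.003
```

Run:
```python
from h import *
st()
```

```text
t 8.95 tcp [0.5858 0.0088 0.1145] rad 70.1 (want 68.6) hphi -319.4 yawerr(turn y) 0.5 tilt fix x -0.7 z 0.5 F [-1.1  1.5  2.4] Ft -1.9 q6 2.38
```

First stretch done: the handle is at about 244° of the turn. I'll back off, lift and turn the tool 180° to free the last joint.

>>> apply_moves(motion=[{"delta_pos":[5,0,0],"angular":[0,0,0],"fingers":1},{"delta_pos":[10,0,0],"angular":[0,0,0],"fingers":1},{"delta_pos":[0,-30,0],"angular":[-0.7,0,0.5],"fingers":1},{"delta_pos":[0,-40,0],"angular":[0,0,0],"fingers":1},{"delta_pos":[0,-15,0],"angular":[0,0,0],"fingers":1}])

```text
time_s: 9.45
eef_pos: [0.572, 0.0224, 0.1963]
orientation: [[-0.668, -0.011, -0.744], [0.744, 0.0, -0.668], [0.007, -1.0, 0.008]]
contact_force: [0.8, -0.5, 1.3]
grip_width: -0.002
```

>>> apply_moves(motion=[{"delta_pos":[0,0,0],"angular":[0,-8.5,0],"fingers":1},{"delta_pos":[0,0,0],"angular":[0,-8.5,0],"fingers":1},{"delta_pos":[0,0,0],"angular":[0,-8.5,0],"fingers":1},{"delta_pos":[0,0,0],"angular":[0,-8.5,0],"fingers":1},{"delta_pos":[0,0,0],"angular":[0,-8.5,0],"fingers":1},{"delta_pos":[0,0,0],"angular":[0,-8.5,0],"fingers":1},{"delta_pos":[0,0,0],"angular":[0,-8.5,0],"fingers":1},{"delta_pos":[0,0,0],"angular":[0,-8.5,0],"fingers":1},{"delta_pos":[0,0,0],"angular":[0,-8.5,0],"fingers":1},{"delta_pos":[0,0,0],"angular":[0,-8.5,0],"fingers":1}])

```text
time_s: 10.45
eef_pos: [0.5682, 0.0266, 0.1934]
orientation: [[-0.786, -0.011, 0.618], [-0.618, 0.0, -0.786], [0.009, -1.0, -0.007]]
contact_force: [0.1, 1.0, -0.3]
grip_width: 0.002
```

>>> apply_moves(motion=[{"delta_pos":[0,0,0],"angular":[0,-8.5,0],"fingers":1},{"delta_pos":[0,0,0],"angular":[0,-8.5,0],"fingers":1},{"delta_pos":[0,0,0],"angular":[0,-8.5,0],"fingers":1},{"delta_pos":[0,0,0],"angular":[0,-8.5,0],"fingers":1},{"delta_pos":[0,0,0],"angular":[0,-8.5,0],"fingers":1},{"delta_pos":[0,0,0],"angular":[0,-8.5,0],"fingers":1},{"delta_pos":[0,0,0],"angular":[0,-8.5,0],"fingers":1},{"delta_pos":[0,0,0],"angular":[0,-8.5,0],"fingers":1},{"delta_pos":[0,0,0],"angular":[0,-8.5,0],"fingers":1},{"delta_pos":[0,0,0],"angular":[0,-8.5,0],"fingers":1},{"delta_pos":[0,0,0],"angular":[0,0,0],"fingers":1}])

```text
time_s: 11.55
eef_pos: [0.5619, 0.0309, 0.1834]
orientation: [[0.563, -0.022, 0.826], [-0.826, 0.0, 0.564], [-0.013, -1.0, -0.018]]
contact_force: [-0.6, -0.1, 0.7]
grip_width: -0.003
```

Run:
```python
from h import *
st(22,1)
cv2.imwrite('pics/s5.png',capture('scene'));cv2.imwrite('pics/w5.png',capture('wrist'))
to((.574,.022,.19),-49.4)
```

```text
t 11.55 tcp [0.5619 0.0309 0.1834] rad 83.3 (want 68.6) hphi -296.9 yawerr(turn y) -28.8 tilt fix x 1.0 z -0.7 F [-0.6 -0.1  0.7] Ft -0.6 q6 -0.6
tcp [0.562  0.0308 0.1835] yaw -56.0 q [-0.01  0.01  1.4   0.    1.75 -0.6 ] F [-0.4  0.5 -0. ] g 0.0 t 11.65
delta tool [13.9 -6.7  4.9] turn y -6.6 tooly [-0.022  0.    -1.   ]
```

View pics/s5.png

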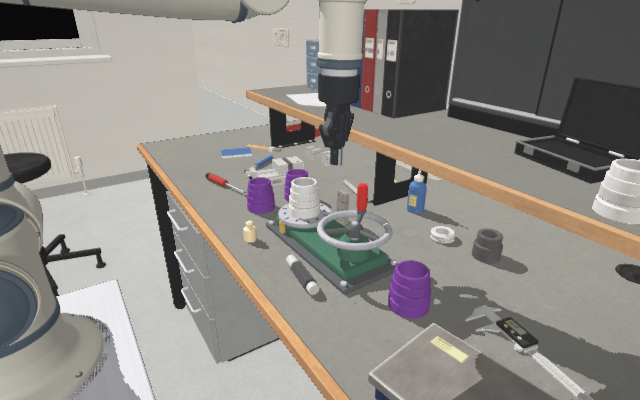

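View pics/w5.png

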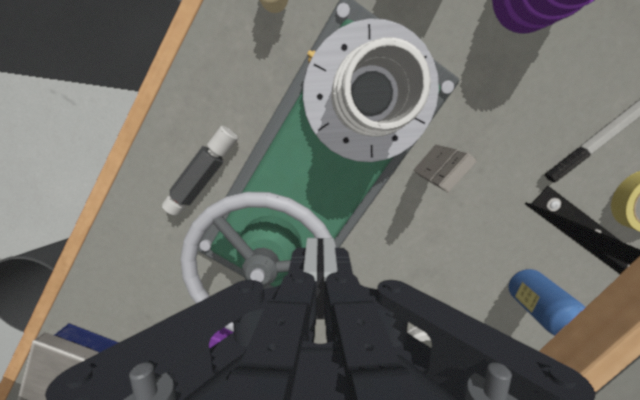

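The scene view shows the bushing upright on the table and the handle at (362,195). The wrist view shows the path down between bushing and handle is clear.

Run:
```python
from h import *
ps=camera_params('scene'); print(proj(ps,(.599,-.009,.123)), onz(ps,362,197,.123))
to((.577,.017,.18),-49.4)
```

```text
(np.float64(361.25847441641713), np.float64(197.00368105495002)) [ 0.60026355 -0.00977914  0.123     ]
tcp [0.562  0.0308 0.1835] yaw -56.0 q [-0.01  0.01  1.4   0.    1.75 -0.6 ] F [-0.4  0.5 -0. ] g 0.0 t 11.65
delta tool [19.9  3.2  4.8] turn y -6.6 tooly [-0.022  0.    -1.   ]
```

>>> apply_moves(motion=[{"delta_pos":[19,0,4],"angular":[1,-6.5,-0.7],"fingers":1},{"delta_pos":[0,0,0],"angular":[0,0,0],"fingers":1}])

```text
time_s: 11.85
eef_pos: [0.5758, 0.0176, 0.1827]
orientation: [[0.648, -0.001, 0.762], [-0.762, 0.001, 0.648], [-0.002, -1.0, 0.0]]
contact_force: [-1.5, 0.3, 0.4]
grip_width: -0.001
```

Run:
```python
from h import *
to((.577,.017,.114),-49.4)
```

```text
tcp [0.5758 0.0176 0.1827] yaw -49.6 q [-0.03  0.02  1.39  0.    1.73 -0.73] F [-1.5  0.3  0.4] g -0.0 t 11.85
delta tool [ 1.4 68.7  0.5] turn y -0.2 tooly [-0.001  0.001 -1.   ]
```

>>> apply_moves(motion=[{"delta_pos":[0,25,0],"angular":[0,0,0],"fingers":1},{"delta_pos":[0,25,0],"angular":[0,0,0],"fingers":1},{"delta_pos":[0,17,0],"angular":[0,0,0],"fingers":1},{"delta_pos":[0,1,0],"angular":[0,0,0],"fingers":1}])

```text
time_s: 12.25
eef_pos: [0.5751, 0.019, 0.1137]
orientation: [[0.634, -0.0, 0.773], [-0.773, 0.003, 0.634], [-0.002, -1.0, 0.001]]
contact_force: [-0.0, 0.7, 0.1]
grip_width: 0.0
```

Run:
```python
from h import *
st(22,1)
to((.5848,.0079,.114),-49.4)
```

```text
t 12.25 tcp [0.5751 0.019  0.1137] rad 74.9 (want 68.6) hphi -308.3 yawerr(turn y) -12.3 tilt fix x -0.1 z -0.1 F [-0.   0.7  0.1] Ft -0.5 q6 -0.71
tcp [0.5751 0.019  0.1137] yaw -50.6 q [-0.03  0.03  1.5   0.    1.61 -0.71] F [-0.   0.7  0.1] g 0.0 t 12.25
delta tool [14.8 -0.3  0.4] turn y -1.2 tooly [-0.     0.003 -1.   ]
```

Slow approach to contact with the +x face.

>>> apply_moves(motion=[{"delta_pos":[4,0,0],"angular":[0,-1,0],"fingers":1},{"delta_pos":[4,0,0],"angular":[0,0,0],"fingers":1},{"delta_pos":[3,0,0],"angular":[0,0,0],"fingers":1},{"delta_pos":[3,0,0],"angular":[0,0,0],"fingers":1}])

```text
time_s: 12.65
eef_pos: [0.5854, 0.0082, 0.117]
orientation: [[0.646, 0.003, 0.764], [-0.764, 0.003, 0.646], [-0.0, -1.0, 0.004]]
contact_force: [0.8, -0.3, 0.0]
grip_width: 0.001
```

Run:
```python
from h import *
st(22,1)
```

```text
t 12.65 tcp [0.5854 0.0082 0.117 ] rad 69.4 (want 68.6) hphi -319.4 yawerr(turn y) -0.4 tilt fix x -0.2 z -0.0 F [ 0.8 -0.3  0. ] Ft 0.7 q6 -0.75
```

>>> apply_moves(motion=[{"delta_pos":[5,2,1.2],"angular":[0,4.5,0],"fingers":1},{"delta_pos":[6,1,1.4],"angular":[0,4.7,0],"fingers":1},{"delta_pos":[6,0,1.5],"angular":[0,4.7,0],"fingers":1},{"delta_pos":[6,0,1.5],"angular":[0,4.7,0],"fingers":1},{"delta_pos":[6,0,1.5],"angular":[0,4.7,0],"fingers":1},{"delta_pos":[6,0,1.5],"angular":[0,4.7,0],"fingers":1},{"delta_pos":[6,0,1.5],"angular":[0,4.7,0],"fingers":1},{"delta_pos":[6,0,1.5],"angular":[0,4.7,0],"fingers":1}])

```text
time_s: 13.45
eef_pos: [0.6156, -0.0246, 0.1169]
orientation: [[0.026, 0.002, 1.0], [-1.0, 0.016, 0.026], [-0.016, -1.0, 0.002]]
contact_force: [0.9, 3.7, -1.5]
grip_width: -0.003
```

Run:
```python
from h import *
st(22,1)
```

```text
t 13.45 tcp [ 0.6156 -0.0246  0.1169] rad 70.9 (want 68.6) hphi -356.4 yawerr(turn y) -2.1 tilt fix x -0.1 z -0.9 F [ 0.9  3.7 -1.5] Ft -3.6 q6 -0.13
```

>>> apply_moves(motion=[{"delta_pos":[6,1,1.2],"angular":[0,4.5,-0.5],"fingers":1},{"delta_pos":[6,0,1.2],"angular":[0,4.5,-0.4],"fingers":1},{"delta_pos":[6,0,1.2],"angular":[0,4.5,0],"fingers":1},{"delta_pos":[6,0,1.2],"angular":[0,4.7,0],"fingers":1},{"delta_pos":[6,0,1.2],"angular":[0,4.7,0],"fingers":1},{"delta_pos":[6,0,1.2],"angular":[0,4.7,0],"fingers":1},{"delta_pos":[6,0,1.2],"angular":[0,4.7,0],"fingers":1},{"delta_pos":[6,0,1.2],"angular":[0,4.7,0],"fingers":1}])

```text
time_s: 14.25
eef_pos: [0.6171, -0.0676, 0.1171]
orientation: [[-0.6, 0.009, 0.8], [-0.799, 0.014, -0.601], [-0.017, -1.0, -0.002]]
contact_force: [1.9, 2.8, -2.3]
grip_width: 0.001
```

Run:
```python
from h import *
st(22,1)
```

```text
t 14.25 tcp [ 0.6171 -0.0676  0.1171] rad 69.0 (want 68.6) hphi -32.2 yawerr(turn y) -4.7 tilt fix x 0.1 z -1.0 F [ 1.9  2.8 -2.3] Ft -3.4 q6 0.47
```

>>> apply_moves(motion=[{"delta_pos":[6,0,1.2],"angular":[0,3.5,-0.5],"fingers":1},{"delta_pos":[6,0,1.4],"angular":[0,3.5,-0.4],"fingers":1},{"delta_pos":[6,0,1.4],"angular":[0,3.8,0],"fingers":1},{"delta_pos":[6,0,1.2],"angular":[0,4,0],"fingers":1},{"delta_pos":[6,0,1.2],"angular":[0,4,0],"fingers":1},{"delta_pos":[6,0,1.2],"angular":[0,4,0],"fingers":1},{"delta_pos":[5,0,1],"angular":[0,3,0],"fingers":1}])

```text
time_s: 14.95
eef_pos: [0.5972, -0.0987, 0.1173]
orientation: [[-0.897, 0.008, 0.441], [-0.441, 0.011, -0.897], [-0.012, -1.0, -0.006]]
contact_force: [2.6, 1.1, -2.8]
grip_width: -0.002
```

Run:
```python
from h import *
st(22,1)
cv2.imwrite('pics/s6.png',cv2.resize(capture('scene')[100:320,230:550],None,fx=2.4,fy=2.4))
```

```text
t 14.95 tcp [ 0.5972 -0.0987  0.1173] rad 66.7 (want 68.6) hphi -63.7 yawerr(turn y) -0.1 tilt fix x 0.4 z -0.7 F [ 2.6  1.1 -2.8] Ft -2.8 q6 0.89
```

View pics/s6.png

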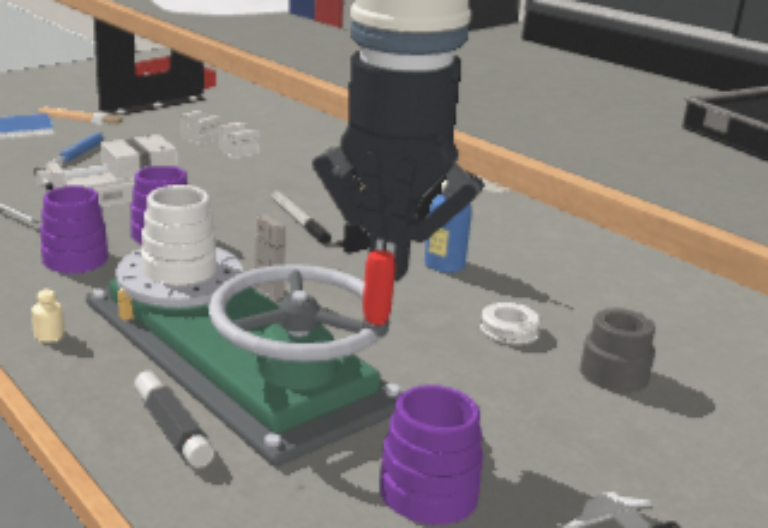

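The scene view has the handle at (379,289), against (371,293) at the start. That leaves about 12 mm to go, which agrees with the kinematics.

>>> apply_moves(motion=[{"delta_pos":[5,0,2],"angular":[0,3.5,0],"fingers":1},{"delta_pos":[4,0,1.5],"angular":[0,3,0],"fingers":1},{"delta_pos":[3,0,1],"angular":[0,2,0],"fingers":1},{"delta_pos":[1,0,0],"angular":[0,0,0],"fingers":1}])

```text
time_s: 15.4
eef_pos: [0.5892, -0.108, 0.1183]
orientation: [[-0.954, 0.014, 0.299], [-0.299, 0.012, -0.954], [-0.017, -1.0, -0.008]]
contact_force: [3.2, -0.2, -1.9]
grip_width: -0.0
```

```bash
cat >> h.py <<'E'
def red(name='scene'):
    i=capture(name); b,g,rr=[i[...,k].astype(int) for k in range(3)]
    m=((rr>130)&(g<60)&(b<60)).astype(np.uint8)
    k,l,st_,c=cv2.connectedComponentsWithStats(m)
    for j in range(1,k):
        if st_[j,4]>50: print(name,st_[j],c[j])
    return i
E
python3 - <<'E'
from h import *
st(22,1)
red()
E
```

```text
t 15.4 tcp [ 0.5892 -0.108   0.1183] rad 68.8 (want 68.6) hphi -73.9 yawerr(turn y) 1.3 tilt fix x 0.4 z -1.0 F [ 3.2 -0.2 -1.9] Ft -3.0 q6 1.02
scene [287 124  13   7  53] [293.28301887 127.20754717]
scene [379 210  12  28 275] [384.52727273 223.08      ]
```

The handle centroid is (384.5,223.1) against (384.6,223.0) at the start, so the turn is complete. Backing off and lifting.

>>> apply_moves(motion=[{"delta_pos":[-3,0,0],"angular":[0,0,0],"fingers":1},{"delta_pos":[-8,0,0],"angular":[0,0,0],"fingers":1},{"delta_pos":[0,-25,0],"angular":[0,0,0],"fingers":1},{"delta_pos":[0,-45,0],"angular":[0,0,0],"fingers":1},{"delta_pos":[0,-45,0],"angular":[0,0,0],"fingers":1},{"delta_pos":[0,-40,0],"angular":[0,0,0],"fingers":1},{"delta_pos":[40,0,0],"angular":[0,0,0],"fingers":1},{"delta_pos":[45,0,0],"angular":[0,0,0],"fingers":1},{"delta_pos":[45,0,0],"angular":[0,0,0],"fingers":1},{"delta_pos":[45,0,0],"angular":[0,0,0],"fingers":1},{"delta_pos":[0,0,0],"angular":[0,0,0],"fingers":1},{"delta_pos":[0,0,0],"angular":[0,0,0],"fingers":1}])

```text
time_s: 16.65
eef_pos: [0.4314, -0.1609, 0.2799]
orientation: [[-0.951, 0.012, 0.31], [-0.31, 0.008, -0.951], [-0.014, -1.0, -0.004]]
contact_force: [-0.4, -0.4, -0.9]
grip_width: -0.0
```

Run:
```python
from h import *
s=r.observe();print(s['eef_pos'],s['contact_force'],np.abs(s['qvel']).max())
i=red();t=red('top')
cv2.imwrite('pics/s7.png',cv2.resize(i[100:320,230:550],None,fx=2.4,fy=2.4));cv2.imwrite('pics/t7.png',t)
for n,im in(('scene',i),('top',t)):
    d=cv2.absdiff(im,cv2.imread(f'pics/{n}0.png')).max(2); cv2.imwrite(f'pics/d_{n}.png',d)
```

```text
[ 0.4314209  -0.16093103  0.27985951] [-0.37161726 -0.44298745 -0.89577049] 0.03535939885783146
scene [287 124  13   7  55] [293.25454545 127.25454545]
scene [379 210  12  28 270] [384.6037037 223.3      ]
top [384 187  11  10  77] [389.06493506 191.35064935]
top [100 238  31  10 106] [114.82075472 242.96226415]
```

View pics/s7.png

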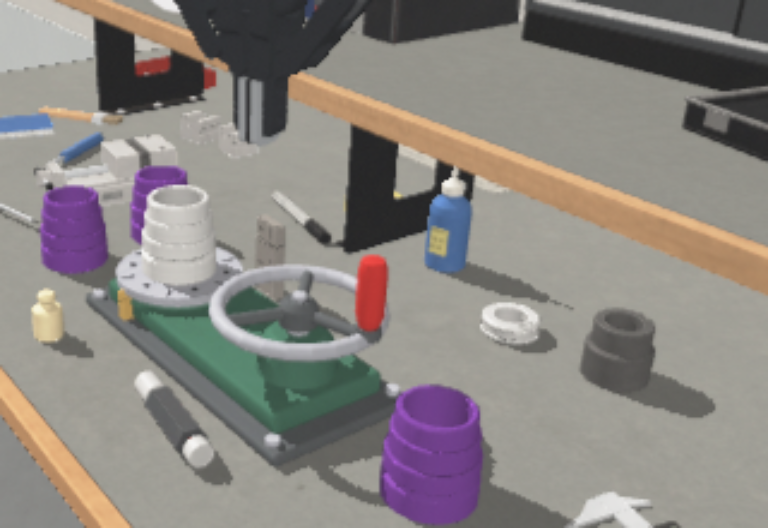

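View pics/d_scene.png

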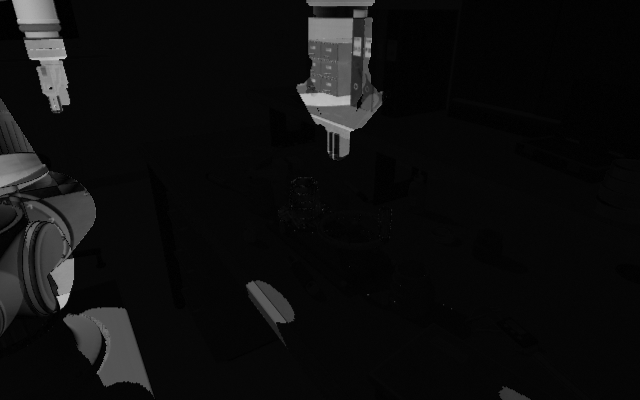

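The final picture matches the start: handle, bushing, weight, gauge and block are all in place, and only the arm and its shadow differ. Handing in.

Run:
```python
from plant import r
print(r.finish_job())
```

```text
the job is handed in; nothing more can be done
None
```

I pushed the hand wheel one full turn clockwise by its red handle and handed the job in at about 17 s; no verdict was reported. The push was made with the sides of the shut fingers in two stretches: about 244°, then about 116° after backing off and turning the tool 180°.

- **Force:** the wrist force read about 2–5 N at the end of each pushing move (limit 25 N). It was not read in between.
- **Handle position:** its centre in the scene picture is (384.6, 223.3), against (384.6, 223.0) at the start. The top view agrees to 0.1 pixel.
- **Surroundings:** the scene difference picture shows only the arm and its shadow changed. The bushing is upright on the table, and the weight, gauge and block have not moved.
- **Robot:** it stands clear at z≈0.28 m with no contact.

No check failed or disagreed. The wheel angle itself cannot be read; the single full turn follows from the tracked finger path.

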